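# Count three sample pots into the gauge rack

## Robot

A 6-joint arm with a two-finger parallel gripper is mounted at the origin on the work surface. World frame = base frame: x ahead of the robot, y to its left, z up, the work surface at z = 0. Lengths are in m, angles in degrees, forces in N, time in s.
With the tool pointing down it reaches from about 0.375 to 0.9 m from the base axis. Payload 3.1 kg.
Tool frame: the origin (TCP) lies at the very end of the fingers, on their centre line; the grasp point (between the pads) lies bot.grip_point_offset behind it (bot.grip_point_offset is the distance from the TCP to the grasp point, in m); z points along the fingers, y is the line along which they close (so a half turn about z gives the same grasp; the last joint's range is limited). The gripper opens to 87 mm and grips with 3 to 60 N. Pads are 19 mm wide; open, the fingers measure 117 mm over their backs; the gripper's body (75 mm by 190 mm) begins 51 mm behind the grasp point.
Start: joints at [-74.742, 30.224, 82.088, -0, 67.689, -10.227], TCP at [0.269, -0.564, 0.223] pointing down, gripper open.
Joint ranges: [-176.69, 176.69], [-43.24, 126.21], [12.49, 139.97], [-82, 262], [0, 151.66], [-163.58, 163.58]. Speed limits (degrees/s): [159.86, 159.86, 180, 180, 180, 180].

## Interface

Orientations are given as a 3x3 rotation matrix whose columns are the frame's x, y, z axes.
In Python, from rig import bot, viewer, ticket gives the robot as it stands.
- The arm moves only by the tool servo_tool, never from a script. Its argument "targets" is a list of rows, each an object with "offset": the shift along the tool's x, y, z in m, a list of three; "dr": the turn, a rotation vector about the tool's x, y, z in degrees, a list of three. In form: [{"offset": [x, y, z], "dr": [ax, ay, az]}, ...]. A call has 1 to 20 rows; each row is the pose to reach, as a shift and turn from the pose commanded when the call began, along the tool's axes at that moment; what a row does not reach only later rows make up. A row lasts 1/12 s, in which the tool goes at most 41.7 mm and 7.16 degrees, less where a joint would pass 70% of its speed; a pose out of reach is approached as far as the arm can. A call with a gripper value outside its range is refused whole. "gripper" is the gripper command: -1 is fully open, 1 is shut, values between are in proportion, set as the call begins (left out, the last holds). The fingers move at their own pace and stop on an object; the grip force is fixed at half the most. Time passes only in rows, so rows that repeat a pose let the fingers close. It gives the time, the measured TCP pose, the force, the opening and the grip force at its end, in the units of the state.
- bot.read_state(): the state, without advancing time (a new reading comes with each control period).
- viewer.capture(name): name is "scene" or "side" or "wrist"; returns a dict with "color" (384x512x3 uint8, red, green, blue), "camera_matrix" (3x3 intrinsics, pixels), "R" (3x3) and "t" (3): a world point X has camera coordinates R X + t. Camera axes: x right, y down, z forward; pixel columns grow to the right and rows downward; lengths in m; the calibration is good to about 2 mm. A picture is of the moment at which its call begins. There is no depth.
- ticket.hand_in(): hands the job in; it is judged then, once.
The state is a dict: "time_s": time; "joint_positions": joint angles; "qvel": joint speeds; "tau": joint torques, N m; "position": TCP position; "tcp_rot": TCP orientation; "force": force on the tool from outside, world axes, zero at the start; "moment": the same for the moment, N m; "opening": opening from 0.0 (shut) to 1.0 (fully open); "grasp_force": force on a finger pad.
Only numpy, scipy, OpenCV 4.12 (cv2) and the standard library are available. Lean on these libraries where they do the work, as an engineer would, in place of code of your own. Each camera call takes 0.05 s, during which the arm holds its last target. There are 200 camera calls.

## Task

Count exactly three of the small blue-lidded sample pots into the green counting rack: slide them one at a time over the table, in through its flared mouth, until each is wholly inside the straight lane. The samples have settled in thin-walled pots, so push gently: never pinch, lift or tip any pot. Leave the fourth small pot and the two wide ones standing on the table clear of the rack, and do not disturb the yellow carton, the water bottle or the amber dropper bottle.

Things in the scene. Friction and masses are not known exactly. Their poses are not given: they have to be found in the camera images.
- rack: green counting rack fixed to the table: straight lane 48 mm wide, 180 mm long, no raised floor (pots slide on the table), walls 8 mm high, 4 mm thick, shut at the far end, room for four small pots in file. Origin on the table at mid-throat, where the lane begins; x runs into the lane (0 to 180 mm), y across, z up. Free above 8 mm, so fingertips held higher pass over
- rack_mouth (a point): middle of the open outer edge of the rack's flared mouth, on the table, 40 mm before the throat (rack x = -40 mm). Two walls like the lane's, 8 mm high, narrow from 84 mm apart here to 48 mm apart at the throat. Axes as the rack's
- pot0: small closed sample pot, white with a blue lid, 42 mm diameter, 30 mm tall, about 45 g, standing upright and loose; origin at the centre of its underside, z up. It slips through the rack's throat. One of four alike (pot0 to pot3); any three of them are wanted
- pot1: small closed sample pot, white with a blue lid, 42 mm diameter, 30 mm tall, about 45 g, standing upright and loose; origin at the centre of its underside, z up. It slips through the rack's throat. One of four alike (pot0 to pot3); any three of them are wanted
- pot2: small closed sample pot, white with a blue lid, 42 mm diameter, 30 mm tall, about 45 g, standing upright and loose; origin at the centre of its underside, z up. It slips through the rack's throat. One of four alike (pot0 to pot3); any three of them are wanted
- pot3: small closed sample pot, white with a blue lid, 42 mm diameter, 30 mm tall, about 45 g, standing upright and loose; origin at the centre of its underside, z up. It slips through the rack's throat. One of four alike (pot0 to pot3); any three of them are wanted
- wide0: wide closed sample pot, same white body and blue lid but 56 mm diameter, 30 mm tall, about 70 g, loose; origin at the centre of its underside, z up. Too wide for the rack's throat; may be slid aside but is not wanted
- wide1: wide closed sample pot, same white body and blue lid but 56 mm diameter, 30 mm tall, about 70 g, loose; origin at the centre of its underside, z up. Too wide for the rack's throat; may be slid aside but is not wanted
- carton: bystander: yellow test-kit carton standing upright, 45 mm (its x) by 70 mm (its y) by 110 mm tall, loose, 0.2 kg; origin at the centre of its underside
- water: bystander: clear water bottle with blue label and white cap, 56 mm diameter, 150 mm tall, loose, 0.28 kg; origin at the centre of its underside
- dropper: bystander: squat amber dropper bottle with blue cap, 32 mm diameter, 40 mm tall, loose and light (40 g); origin at the centre of its underside

How it is judged:
By the outcome, as a careful person would: the job done as asked, in the order asked, and still so for the second after the job is handed in, with the robot touching nothing.
It also fails if it takes over 72 s, if anything falls off the work surface, if the arm or the gripper's body presses on something with over 40 N, if the wrist force passes 120 N, or if a joint passes its speed limit or range.

## Working session

There is one attempt and no reset: what is moved stays moved. The work goes in short steps, Python scripts to look and compute and a tool call to move; the robot and the scene stay as the last step left them, time stands still between calls to the robot, and variables do not carry over. Pictures are saved under pics/ and viewed, at most 10 in all, crops included, and the job is handed in when it is done.

Besides the shell and the picture viewer there is one more tool, called after "Request:" as name([rows], argument=value, ...), one row to a line, values as JSON. servo_tool: Moves the arm, as the interface text tells. Its arguments: {"type":"object","properties":{"targets":{"type":"array"},"gripper":{"type":"number"}},"required":["targets"]}

```bash
ls; mkdir -p pics; cat > h.py <<'E'
import numpy as np, cv2
from rig import bot, viewer, ticket
def cap(n,f=None):
    d=viewer.capture(n)
    if f: cv2.imwrite('pics/'+f, d['color'][:,:,::-1])
    return d
def ray(d,uv,z):
    K=np.array(d['camera_matrix']);R=np.array(d['R']);t=np.array(d['t'])
    c=-R.T@t; v=R.T@np.linalg.solve(K,[uv[0],uv[1],1]); return c+v*(z-c[2])/v[2]
def proj(d,X):
    p=np.array(d['camera_matrix'])@(np.array(d['R'])@np.array(X)+np.array(d['t'])); return p[:2]/p[2]
E
python3 - <<'E'
from h import *
a=cap('scene');b=cap('side')
im=np.hstack([a['color'],b['color']])[:,:,::-1]
cv2.imwrite('pics/scene.png',cv2.resize(a['color'][:,:,::-1],(800,600)));cv2.imwrite('pics/side.png',b['color'][:,:,::-1])
for d in(a,b): print(-np.array(d['R']).T@d['t'], ray(d,(256,192),0))
s=bot.read_state();print(s['position'],s['tcp_rot'],s['force'],bot.grip_point_offset)
E
```

```text
pics
[0.95821203 0.3575929  0.55578574] [ 0.51639314 -0.15777406  0.        ]
[0.38169482 0.51303393 0.62512443] [ 0.58999924 -0.16190673  0.        ]
[ 0.26876315 -0.56354876  0.22167883] [[ 9.02706717e-01  4.30256110e-01 -5.12705365e-04]
 [ 4.30256292e-01 -9.02704917e-01  1.83164692e-03]
 [ 3.25255625e-04 -1.87403469e-03 -9.99998191e-01]] [ 1.38758842  0.40786068 -0.88671439] 0.0187
```

View pics/scene.png

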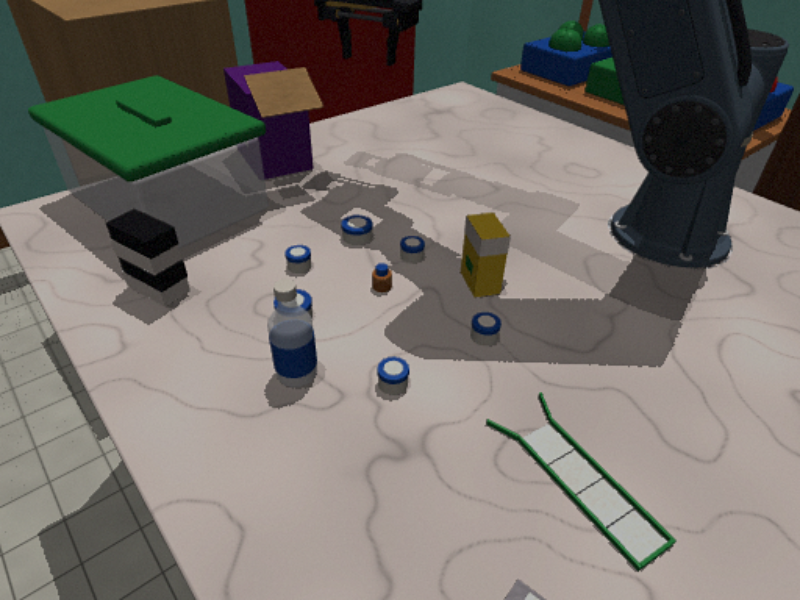

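View pics/side.png

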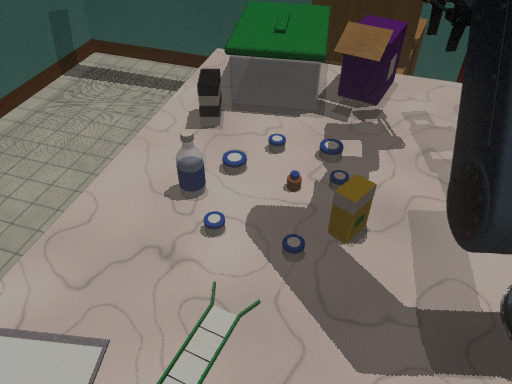

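The scene view (800x600) shows small pots at (393,374), (486,326), (412,246) and (298,258), and wide pots at (357,229) and (295,300), the second behind the bottle. The rack throat is near (535,430). In the side view the small pots are at (214,222), (293,244), (340,179) and (277,141), and the wide ones at (234,161) and (331,148).

```bash
cat >> h.py <<'E'
def blobs(d,lo,hi,amin=25):
    hsv=cv2.cvtColor(d['color'],cv2.COLOR_RGB2HSV); m=cv2.inRange(hsv,lo,hi)
    m=cv2.morphologyEx(m,cv2.MORPH_CLOSE,np.ones((3,3),np.uint8))
    cs,_=cv2.findContours(m,cv2.RETR_EXTERNAL,cv2.CHAIN_APPROX_NONE)
    return [c[:,0,:] for c in cs if cv2.contourArea(c)>amin]
def lids(d):
    out=[]
    for c in blobs(d,(105,120,40),(125,255,255)):
        P=np.array([ray(d,p,0.026) for p in c])[:,:2].astype(np.float32)
        (cx,cy),(w,h),_=cv2.minAreaRect(P)
        out.append((c.mean(0).round().tolist(),round(cx,3),round(cy,3),round(w*1e3),round(h*1e3)))
    return out
E
python3 - <<'E'
from h import *
for n in('scene','side'):
    d=cap(n);print(n)
    for o in lids(d): print(o)
    for name,lo,hi in(('yellow',(22,120,50),(32,255,255)),('amber',(5,140,50),(18,255,230))):
        for c in blobs(d,lo,hi,20):
            i=c[:,1].argmax(); print(name,c.min(0),c.max(0),'bottom',ray(d,c[i],0)[:2].round(3))
    for c in blobs(d,(50,100,30),(80,255,255),60):
        if c[:,1].max()<260: continue
        P=np.array([ray(d,p,0.008)[:2] for p in c]).astype(np.float32)
        print('rack',cv2.approxPolyDP(c.reshape(-1,1,2),3,True)[:,0].tolist())
        print(cv2.approxPolyDP(P.reshape(-1,1,2),0.005,True)[:,0].round(3).tolist())
E
```

```text
scene
([251.0, 237.0], 0.636, -0.029, 44, 39)
([187.0, 229.0], 0.725, -0.128, 69, 58)
([311.0, 207.0], 0.473, -0.019, 44, 41)
([195.0, 191.0], 0.647, -0.224, 52, 17)
([244.0, 172.0], 0.511, -0.212, 30, 15)
([190.0, 162.0], 0.592, -0.333, 45, 40)
([263.0, 156.0], 0.425, -0.238, 48, 40)
([228.0, 143.0], 0.462, -0.347, 58, 51)
([494.0, 67.0], -0.78, -0.152, 428, 52)
([361.0, 37.0], -0.641, -0.771, 473, 283)
yellow [295 151] [324 189] bottom [ 0.417 -0.095]
yellow [299 136] [325 152] bottom [ 0.287 -0.206]
amber [239 173] [249 186] bottom [ 0.529 -0.198]
amber [475  70] [506 101] bottom [-0.444 -0.067]
amber [139  50] [144  60] bottom [ 0.332 -1.162]
amber [314  42] [402  82] bottom [-0.378 -0.333]
amber [32 13] [89 60] bottom [ 0.648 -1.394]
amber [73  3] [139  63] bottom [ 0.359 -1.137]
amber [371   0] [378  19] bottom [-1.096 -0.987]
amber [127   0] [151  44] bottom [ 0.236 -1.362]
amber [116   0] [129  12] bottom [ 0.028 -1.965]
amber [5 0] [58 64] bottom [ 0.717 -1.386]
rack [[312, 268], [336, 285], [408, 364], [431, 347], [352, 267], [346, 251], [352, 270], [427, 347], [410, 360], 
[... 1003 characters left out ...]

amber [76 40] [126  61] bottom [ 1.349 -0.599]
amber [354  31] [370  48] bottom [ 0.471 -1.006]
amber [370  28] [381  41] bottom [ 0.434 -1.083]
amber [326   0] [424  41] bottom [ 0.316 -1.123]
rack [[259, 300], [237, 316], [198, 383], [236, 320]]
[[0.49900001287460327, 0.1080000028014183], [0.5239999890327454, 0.14800000190734863], [0.5410000085830688, 0.27000001072883606], [0.5230000019073486, 0.15600000321865082]]
rack [[214, 282], [211, 303], [157, 383], [161, 383], [212, 304]]
[[0.5849999785423279, 0.09700000286102295], [0.5740000009536743, 0.1379999965429306], [0.597000002861023, 0.2879999876022339], [0.5920000076293945, 0.28600001335144043], [0.5720000267028809, 0.14000000059604645]]
```

Request:
servo_tool([
  {"offset":[0.389,-0.384,0.02],"dr":[0,0,-33]},
  {"offset":[0.389,-0.384,0.02],"dr":[0,0,-33]},
  {"offset":[0.389,-0.384,0.02],"dr":[0,0,-33]},
  {"offset":[0.389,-0.384,0.02],"dr":[0,0,-33]},
  {"offset":[0.389,-0.384,0.02],"dr":[0,0,-33]},
  {"offset":[0.389,-0.384,0.02],"dr":[0,0,-33]},
  {"offset":[0.389,-0.384,0.02],"dr":[0,0,-33]},
  {"offset":[0.389,-0.384,0.02],"dr":[0,0,-33]},
  {"offset":[0.389,-0.384,0.02],"dr":[0,0,-33]},
  {"offset":[0.389,-0.384,0.02],"dr":[0,0,-33]},
  {"offset":[0.389,-0.384,0.02],"dr":[0,0,-33]},
  {"offset":[0.389,-0.384,0.02],"dr":[0,0,-33]},
  {"offset":[0.389,-0.384,0.02],"dr":[0,0,-33]},
  {"offset":[0.389,-0.384,0.02],"dr":[0,0,-33]},
  {"offset":[0.389,-0.384,0.02],"dr":[0,0,-33]},
  {"offset":[0.389,-0.384,0.02],"dr":[0,0,-33]},
], gripper=0.68)

```text
time_s: 1.53
position: [0.4548, -0.0502, 0.2025]
tcp_rot: [[0.521, 0.853, -0.0], [0.853, -0.521, -0.001], [-0.001, 0.0, -1.0]]
force: [0.4, -0.5, 0.2]
opening: 0.16
grasp_force: 0.0
```

```bash
python3 - <<'E'
from h import *
s=bot.read_state();print(s['time_s'],s['position'],s['tcp_rot'],s['opening'],s['joint_positions'],s['force'])
d=cap('wrist','w1.png')
print(-np.array(d['R']).T@d['t'], [ray(d,p,0).round(3).tolist() for p in((0,0),(511,0),(511,383),(0,383))])
for o in lids(d): print(o)
for n in('scene','side'):
    e=cap(n)
    print(n,[o for o in lids(e)])
E
```

```text
1.5333 [ 0.45484332 -0.05022242  0.20252141] [[ 5.21207504e-01  8.53429966e-01 -1.74610118e-04]
 [ 8.53429727e-01 -5.21207495e-01 -6.69898400e-04]
 [-6.62719471e-04  2.00138608e-04 -9.99999760e-01]] 0.16015796765218793 [-2.03117770e+01  1.91602958e+01  1.06633661e+02 -4.86613000e-02
  5.42021113e+01  1.11299723e+01] [ 0.43292732 -0.46299731  0.15552059]
[0.49819427 0.02307703 0.36468262] [[0.325, 0.228, 0.0], [0.763, -0.039, 0.0], [0.608, -0.53, 0.0], [-0.041, -0.135, -0.0]]
([466.0, 313.0], 0.586, -0.347, 15, 39)
([369.0, 250.0], 0.52, -0.202, 7, 15)
([492.0, 209.0], 0.658, -0.228, 58, 46)
([254.0, 138.0], 0.472, -0.019, 41, 40)
([503.0, 100.0], 0.706, -0.119, 54, 22)
([401.0, 61.0], 0.635, -0.03, 40, 43)
scene [([251.0, 237.0], 0.635, -0.03, 47, 39), ([189.0, 227.0], 0.719, -0.131, 79, 59), ([311.0, 207.0], 0.473, -0.018, 44, 40), ([195.0, 191.0], 0.647, -0.225, 51, 17), ([244.0, 172.0], 0.511, -0.212, 30, 15), ([190.0, 162.0], 0.592, -0.333, 45, 40), ([263.0, 156.0], 0.424, -0.237, 48, 37), ([228.0, 144.0], 0.462, -0.347, 58, 51), ([428.0, 70.0], -0.519, -0.306, 135, 22), ([375.0, 36.0], -0.704, -0.745, 563, 223)]
side [([294.0, 242.0], 0.471, -0.021, 36, 38), ([212.0, 218.0], 0.641, -0.033, 39, 29), ([339.0, 176.0], 0.423, -0.244, 37, 39), ([234.0, 157.0], 0.666, -0.233, 51, 50), ([337.0, 147.0], 0.447, -0.351, 49, 25), ([277.0, 138.0], 0.593, -0.338, 37, 39)]
```

View pics/w1.png

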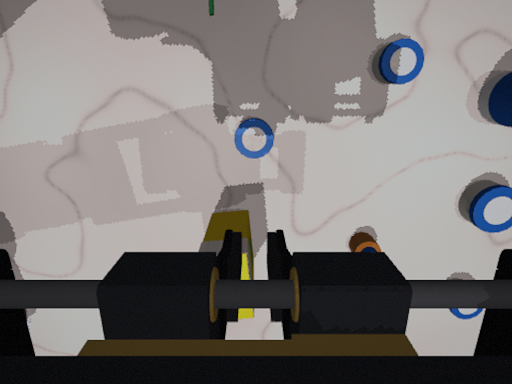

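The wrist view shows pot A at (254,138) and pot B at (401,61). The carton's near face starts at row 211 (columns 213-250), with the fingertips around (232,245) and (280,245).

```bash
python3 - <<'E'
from h import *
d=cap('wrist')
for p in((213,211),(250,211),(205,240),(250,240)): print(p,ray(d,p,0)[:2].round(3),ray(d,p,.11)[:2].round(3))
print(proj(d,[.45484,-.0502,.2025]))
for n in('scene','side'):
    e=cap(n);m=cv2.inRange(cv2.cvtColor(e['color'],cv2.COLOR_RGB2HSV),(20,60,30),(35,255,255))
    cs,_=cv2.findContours(cv2.morphologyEx(m,cv2.MORPH_CLOSE,np.ones((13,13))),0,2)
    for c in cs:
        if cv2.contourArea(c)>400 and c[:,0,1].min()>100:
            h=cv2.approxPolyDP(cv2.convexHull(c),3,True)[:,0]
            print(n,[(p.tolist(),ray(e,p,0)[:2].round(3).tolist(),ray(e,p,.11)[:2].round(3).tolist()) for p in h])
E
```

```text
(213, 211) [ 0.381 -0.073] [ 0.417 -0.045]
(250, 211) [ 0.42  -0.097] [ 0.443 -0.061]
(205, 240) [ 0.351 -0.1  ] [ 0.395 -0.064]
(250, 240) [ 0.399 -0.13 ] [ 0.429 -0.084]
[254.89099533 245.10489693]
scene [([316, 136], [0.201, -0.252], [0.351, -0.131]), ([326, 150], [0.236, -0.18], [0.379, -0.074]), ([320, 185], [0.372, -0.079], [0.488, 0.007]), ([303, 189], [0.417, -0.095], [0.524, -0.005]), ([295, 175], [0.392, -0.149], [0.504, -0.049]), ([299, 137], [0.247, -0.279], [0.388, -0.153])]
side [([358, 174], [0.385, -0.295], [0.385, -0.153]), ([376, 184], [0.342, -0.272], [0.349, -0.134]), ([365, 225], [0.35, -0.135], [0.355, -0.021]), ([345, 243], [0.381, -0.074], [0.381, 0.03]), ([328, 232], [0.418, -0.092], [0.411, 0.014]), ([335, 190], [0.426, -0.223], [0.418, -0.093])]
side [([303, 106], [0.575, -0.553], [0.541, -0.366]), ([333, 120], [0.481, -0.507], [0.464, -0.327]), ([342, 131], [0.449, -0.461], [0.437, -0.29]), ([325, 161], [0.467, -0.32], [0.452, -0.173]), ([307, 149], [0.519, -0.354], [0.495, -0.202]), ([299, 120], [0.569, -0.478], [0.536, -0.303])]
```

Request:
servo_tool([
  {"offset":[-0.002,0,0.04],"dr":[0,0,0]},
  {"offset":[-0.002,0,0.08],"dr":[0,0,0]},
  {"offset":[-0.002,-0.001,0.12],"dr":[0,0,0]},
  {"offset":[-0.002,-0.001,0.15],"dr":[0,0,0]},
  {"offset":[-0.002,-0.001,0.17],"dr":[0,0,0]},
  {"offset":[-0.002,-0.001,0.183],"dr":[0,0,0]},
  {"offset":[-0.002,-0.001,0.189],"dr":[0,0,0]},
  {"offset":[-0.002,-0.001,0.189],"dr":[0,0,0]},
])

```text
time_s: 2.5
position: [0.4524, -0.0518, 0.0124]
tcp_rot: [[0.524, 0.852, -0.002], [0.852, -0.524, 0.001], [-0.0, -0.002, -1.0]]
force: [0.6, -0.0, 0.2]
opening: 0.16
grasp_force: 0.0
```

```bash
cat >> h.py <<'E'
TH=np.array([.550,.142]); U=np.array([.149,.989])
def rel(p): # rack coords in mm
    v=np.array(p[:2])-TH; return (1e3*v@U).round(1), (1e3*v@np.array([-U[1],U[0]])).round(1)
def look():
    s=bot.read_state();print('t',round(s['time_s'],2),'tcp',s['position'].round(4) if hasattr(s['position'],'round') else s['position'],'xdir',np.array(s['tcp_rot'])[:2,0].round(3),'F',np.array(s['force']).round(1),'rack',rel(s['position']))
    R=np.array(s['tcp_rot']);p=np.array(s['position'])
    for n in('wrist','scene','side'):
        d=cap(n)
        for o in lids(d):
            if 30<o[4]<62 and 30<o[3]<62 and o[1]>.3: print(n,o,'rack',rel(o[1:3]),'tool',(1e3*(R.T@(np.array([o[1],o[2],p[2]])-p))[:2]).round(1))
E
python3 - <<'E'
from h import *
look()
d=cap('wrist','w2.png')
E
```

```text
t 2.5 tcp [ 0.4524 -0.0518  0.0124] xdir [0.524 0.852] F [ 0.6 -0.   0.2] rack (np.float64(-206.3), np.float64(67.7))
wrist ([256.0, 189.0], 0.472, -0.02, 42, 42) rack (np.float64(-171.8), np.float64(53.0)) tool [37.4  0.1]
scene ([251.0, 237.0], 0.636, -0.029, 44, 39) rack (np.float64(-156.3), np.float64(-110.5)) tool [115.7 144.5]
scene ([311.0, 207.0], 0.473, -0.019, 44, 41) rack (np.float64(-170.7), np.float64(52.2)) tool [38.8  0.4]
scene ([190.0, 162.0], 0.592, -0.333, 45, 40) rack (np.float64(-463.5), np.float64(-112.3)) tool [-166.3  266.3]
scene ([262.0, 155.0], 0.426, -0.239, 48, 32) rack (np.float64(-395.3), np.float64(65.9)) tool [-173.2   75.6]
scene ([228.0, 144.0], 0.462, -0.347, 58, 51) rack (np.float64(-496.7), np.float64(14.2)) tool [-246.3  162.9]
side ([293.0, 243.0], 0.472, -0.018, 37, 43) rack (np.float64(-169.9), np.float64(53.3)) tool [39.1 -1. ]
side ([214.0, 219.0], 0.636, -0.032, 40, 39) rack (np.float64(-159.3), np.float64(-111.0)) tool [113.1 146. ]
side ([234.0, 157.0], 0.666, -0.233, 51, 50) rack (np.float64(-353.6), np.float64(-170.6)) tool [-42.4 276.9]
side ([277.0, 139.0], 0.593, -0.338, 37, 39) rack (np.float64(-468.3), np.float64(-114.0)) tool [-170.   269.7]
```

View pics/w2.png

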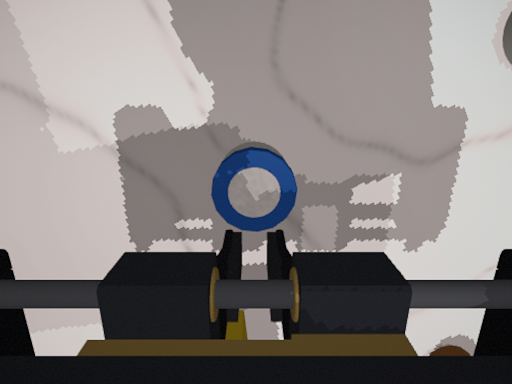

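The wrist view shows the pot centred at (254,190), straight ahead of the slightly open fingers and not touching them. I'll push now.

Request:
servo_tool([
  {"offset":[0.003,0,0],"dr":[0,0,0]},
  {"offset":[0.006,0,0],"dr":[0,0,0]},
  {"offset":[0.009,0,0],"dr":[0,0,0]},
  {"offset":[0.012,0,0],"dr":[0,0,0]},
  {"offset":[0.017,0,0],"dr":[0,0,0]},
  {"offset":[0.023,0,0],"dr":[0,0,0]},
  {"offset":[0.029,0,0],"dr":[0,0,0]},
  {"offset":[0.035,0,0],"dr":[0,0,0]},
  {"offset":[0.041,0,0],"dr":[0,0,0]},
  {"offset":[0.047,0,0],"dr":[0,0,0]},
  {"offset":[0.053,0,0],"dr":[0,0,0]},
  {"offset":[0.059,0,0],"dr":[0,0,0]},
  {"offset":[0.065,0,0],"dr":[0,0,0]},
  {"offset":[0.071,0,0],"dr":[0,0,0]},
  {"offset":[0.077,0,0],"dr":[0,0,0]},
  {"offset":[0.083,0,0],"dr":[0,0,0]},
  {"offset":[0.089,0,0],"dr":[0,0,0]},
  {"offset":[0.094,0,0],"dr":[0,0,0]},
  {"offset":[0.098,0,0],"dr":[0,0,0]},
  {"offset":[0.1,0,0],"dr":[0,0,0]},
])

```text
time_s: 4.37
position: [0.5056, 0.0344, 0.0136]
tcp_rot: [[0.522, 0.853, 0.0], [0.853, -0.522, -0.0], [0.0, 0.0, -1.0]]
force: [-0.6, -1.5, 0.5]
opening: 0.155
grasp_force: 0.4
```

```bash
cat >> h.py <<'E'
def rackfit(d,step=None):
    # green pixels -> z=8mm plane, in rack coords; centre line offset at several x
    hsv=cv2.cvtColor(d['color'],cv2.COLOR_RGB2HSV); m=cv2.inRange(hsv,(50,100,30),(80,255,255))
    ys,xs=np.nonzero(m); P=np.array([rel(ray(d,p,.008)) for p in zip(xs,ys)])
    for x0 in range(-40,185,15):
        q=P[(abs(P[:,0]-x0)<4)&(abs(P[:,1])<60)]
        a,b=q[q[:,1]>0][:,1],q[q[:,1]<0][:,1]
        if len(a)>2 and len(b)>2: print(x0,'left',a.mean().round(1),'right',b.mean().round(1),'mid',((a.mean()+b.mean())/2).round(1))
E
python3 - <<'E'
from h import *
look()
for n in('wrist','scene'): print(n);rackfit(cap(n))
E
```

```text
t 4.37 tcp [0.5056 0.0344 0.0136] xdir [0.522 0.853] F [-0.6 -1.5  0.5] rack (np.float64(-113.0), np.float64(27.9))
wrist ([254.0, 206.0], 0.52, 0.06, 43, 41) rack (np.float64(-85.6), np.float64(17.5)) tool [29.3 -1.1]
scene ([251.0, 237.0], 0.636, -0.029, 44, 39) rack (np.float64(-156.3), np.float64(-110.5)) tool [ 14.  144.3]
scene ([323.0, 236.0], 0.521, 0.06, 44, 43) rack (np.float64(-85.4), np.float64(16.5)) tool [29.8 -0.2]
scene ([190.0, 162.0], 0.592, -0.333, 45, 40) rack (np.float64(-463.5), np.float64(-112.3)) tool [-268.2  265.6]
scene ([263.0, 156.0], 0.424, -0.237, 48, 37) rack (np.float64(-393.6), np.float64(68.1)) tool [-274.1   72.2]
scene ([228.0, 144.0], 0.462, -0.347, 58, 51) rack (np.float64(-496.7), np.float64(14.2)) tool [-348.1  162. ]
side ([256.0, 269.0], 0.52, 0.061, 39, 42) rack (np.float64(-84.6), np.float64(17.6)) tool [30.2 -1.6]
side ([213.0, 219.0], 0.638, -0.031, 34, 40) rack (np.float64(-158.0), np.float64(-112.8)) tool [ 13.3 147.1]
side ([339.0, 176.0], 0.424, -0.243, 39, 38) rack (np.float64(-399.5), np.float64(67.2)) tool [-279.2   75.3]
side ([232.0, 159.0], 0.668, -0.227, 41, 60) rack (np.float64(-347.4), np.float64(-171.7)) tool [-138.1  275. ]
side ([331.0, 145.0], 0.462, -0.353, 54, 49) rack (np.float64(-502.7), np.float64(13.3)) tool [-353.2  165.2]
wrist
-40 left 42.9 right -40.1 mid 1.4
-25 left 36.4 right -33.7 mid 1.4
-10 left 29.9 right -26.9 mid 1.5
scene
-40 left 41.4 right -43.8 mid -1.2
-25 left 34.6 right -38.9 mid -2.2
-10 left 28.7 right -31.9 mid -1.6
5 left 24.4 right -27.5 mid -1.6
20 left 24.5 right -27.3 mid -1.4
35 left 24.4 right -27.8 mid -1.7
50 left 24.4 right -27.1 mid -1.3
65 left 24.4 right -27.0 mid -1.3
80 left 24.4 right -27.0 mid -1.3
95 left 24.3 right -26.8 mid -1.2
110 left 25.1 right -27.3 mid -1.1
125 left 25.1 right -26.7 mid -0.8
140 left 25.2 right -27.0 mid -0.9
155 left 25.0 right -26.2 mid -0.6
170 left 25.1 right -26.8 mid -0.9
```

Request:
servo_tool([
  {"offset":[0.003,0,0],"dr":[0,0,0]},
  {"offset":[0.008,0,0],"dr":[0,0,0]},
  {"offset":[0.014,0,0],"dr":[0,0,0]},
  {"offset":[0.02,0.0,0],"dr":[0,0,0]},
  {"offset":[0.025,0.0012,0],"dr":[0,0,-2.3]},
  {"offset":[0.03,0.002,0],"dr":[0,0,-4.6]},
  {"offset":[0.035,0.0026,0],"dr":[0,0,-6.9]},
  {"offset":[0.0403,0.0031,0],"dr":[0,0,-9.2]},
  {"offset":[0.0454,0.0034,0],"dr":[0,0,-11.5]},
  {"offset":[0.0505,0.0034,0],"dr":[0,0,-13.8]},
  {"offset":[0.0556,0.0032,0],"dr":[0,0,-16]},
  {"offset":[0.0607,0.0029,0],"dr":[0,0,-18.3]},
  {"offset":[0.0658,0.0024,0],"dr":[0,0,-20.6]},
  {"offset":[0.07,0.0017,0],"dr":[0,0,-22.9]},
  {"offset":[0.071,0.0016,0],"dr":[0,0,-22.9]},
])

```text
time_s: 5.87
position: [0.5443, 0.0947, 0.0136]
tcp_rot: [[0.148, 0.989, 0.001], [0.989, -0.148, 0.0], [0.0, 0.001, -1.0]]
force: [0.1, -0.3, -0.8]
opening: 0.156
grasp_force: 0.2
```

```bash
python3 - <<'E'
from h import *
look()
d=cap('wrist','w3.png');rackfit(d);rackfit(cap('scene'))
E
```

```text
t 5.87 tcp [0.5443 0.0947 0.0136] xdir [0.148 0.989] F [ 0.1 -0.3 -0.8] rack (np.float64(-47.7), np.float64(-1.5))
wrist ([254.0, 206.0], 0.548, 0.124, 43, 41) rack (np.float64(-18.1), np.float64(-0.7)) tool [29.5 -0.7]
scene ([338.0, 262.0], 0.549, 0.125, 46, 41) rack (np.float64(-17.0), np.float64(-1.5)) tool [30.7  0.1]
scene ([251.0, 237.0], 0.636, -0.029, 44, 39) rack (np.float64(-156.3), np.float64(-110.5)) tool [-108.7  109. ]
scene ([190.0, 162.0], 0.592, -0.333, 45, 40) rack (np.float64(-463.5), np.float64(-112.3)) tool [-415.9  110.4]
scene ([263.0, 156.0], 0.424, -0.237, 48, 37) rack (np.float64(-393.6), np.float64(68.1)) tool [-345.8  -69.9]
scene ([228.0, 144.0], 0.462, -0.347, 58, 51) rack (np.float64(-496.7), np.float64(14.2)) tool [-449.  -16.]
side ([228.0, 294.0], 0.548, 0.125, 44, 40) rack (np.float64(-17.1), np.float64(-0.6)) tool [30.5 -0.9]
side ([339.0, 176.0], 0.423, -0.244, 37, 39) rack (np.float64(-400.7), np.float64(68.1)) tool [-352.9  -69.9]
side ([331.0, 145.0], 0.461, -0.353, 50, 51) rack (np.float64(-502.8), np.float64(14.3)) tool [-455.1  -16.1]
-40 left 43.6 right -40.6 mid 1.5
-25 left 37.3 right -34.4 mid 1.5
-10 left 30.5 right -27.4 mid 1.5
5 left 27.3 right -23.7 mid 1.8
20 left 27.2 right -23.5 mid 1.9
35 left 27.4 right -23.5 mid 1.9
50 left 27.4 right -23.5 mid 2.0
65 left 27.5 right -23.3 mid 2.1
80 left 27.6 right -23.2 mid 2.2
-40 left 41.4 right -43.8 mid -1.2
-25 left 36.8 right -38.6 mid -0.9
-10 left 28.2 right -31.9 mid -1.9
5 left 24.4 right -27.5 mid -1.6
20 left 24.5 right -27.3 mid -1.4
35 left 24.1 right -27.8 mid -1.8
50 left 24.4 right -27.1 mid -1.3
65 left 24.4 right -27.0 mid -1.3
80 left 24.4 right -27.0 mid -1.3
95 left 24.3 right -26.8 mid -1.2
110 left 25.1 right -27.3 mid -1.1
125 left 24.8 right -26.7 mid -1.0
140 left 25.2 right -27.0 mid -0.9
155 left 25.0 right -26.2 mid -0.6
170 left 25.1 right -26.8 mid -0.9
```

View pics/w3.png

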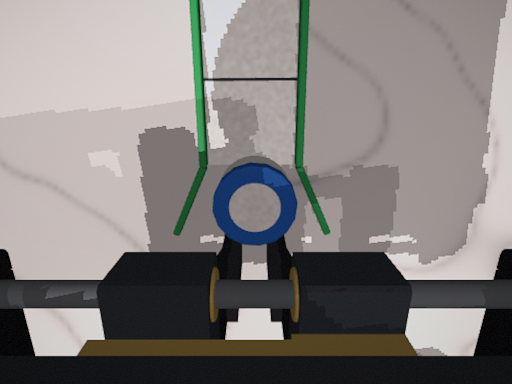

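The wrist view shows the pot at (255,204) in the mouth and the throat walls at columns 204 and 298, so the pot sits about 2.5 mm right of the lane's middle. I'll shift it left while pushing.

Request:
servo_tool([
  {"offset":[0.002,-0.0005,0],"dr":[0,0,0]},
  {"offset":[0.005,-0.0012,0],"dr":[0,0,0]},
  {"offset":[0.008,-0.0018,0],"dr":[0,0,-0.3]},
  {"offset":[0.012,-0.0024,0],"dr":[0,0,-0.3]},
  {"offset":[0.016,-0.0025,0],"dr":[0,0,-0.3]},
  {"offset":[0.021,-0.0025,0],"dr":[0,0,-0.3]},
  {"offset":[0.026,-0.0026,0],"dr":[0,0,-0.3]},
  {"offset":[0.031,-0.0026,0],"dr":[0,0,-0.3]},
  {"offset":[0.036,-0.0026,0],"dr":[0,0,-0.3]},
  {"offset":[0.042,-0.0027,0],"dr":[0,0,-0.3]},
  {"offset":[0.048,-0.0027,0],"dr":[0,0,-0.3]},
  {"offset":[0.054,-0.0027,0],"dr":[0,0,-0.3]},
  {"offset":[0.059,-0.0028,0],"dr":[0,0,-0.3]},
  {"offset":[0.063,-0.0028,0],"dr":[0,0,-0.3]},
  {"offset":[0.065,-0.0028,0],"dr":[0,0,-0.3]},
])

```text
time_s: 7.37
position: [0.5508, 0.159, 0.0135]
tcp_rot: [[0.144, 0.99, 0.0], [0.99, -0.144, 0.0], [0.0, 0.0, -1.0]]
force: [0.1, -0.6, 0.2]
opening: 0.16
grasp_force: 0.2
```

```bash
sed -i 's/^TH=.*/TH=np.array([.5484,.1422]); U=np.array([.1435,.9897])/' h.py; python3 - <<'E'
from h import *
look()
d=cap('wrist','w4.png');rackfit(d)
E
```

```text
t 7.37 tcp [0.5508 0.159  0.0135] xdir [0.144 0.99 ] F [ 0.1 -0.6  0.2] rack (np.float64(17.0), np.float64(0.1))
wrist ([254.0, 206.0], 0.554, 0.188, 43, 41) rack (np.float64(46.1), np.float64(1.0)) tool [29.2 -1. ]
scene ([363.0, 286.0], 0.555, 0.189, 45, 40) rack (np.float64(47.3), np.float64(0.2)) tool [30.3 -0.1]
scene ([251.0, 237.0], 0.636, -0.029, 44, 39) rack (np.float64(-156.9), np.float64(-111.3)) tool [-173.8  111.4]
scene ([190.0, 162.0], 0.592, -0.333, 45, 40) rack (np.float64(-464.0), np.float64(-111.3)) tool [-480.9  111.7]
scene ([263.0, 156.0], 0.424, -0.237, 48, 37) rack (np.float64(-393.1), np.float64(68.7)) tool [-410.1  -68.4]
scene ([228.0, 144.0], 0.462, -0.347, 58, 51) rack (np.float64(-496.6), np.float64(15.3)) tool [-513.5  -15. ]
side ([210.0, 326.0], 0.554, 0.189, 41, 44) rack (np.float64(47.1), np.float64(1.2)) tool [30.1 -1.1]
side ([339.0, 176.0], 0.423, -0.242, 39, 35) rack (np.float64(-398.2), np.float64(69.0)) tool [-415.2  -68.7]
side ([331.0, 145.0], 0.461, -0.353, 52, 49) rack (np.float64(-502.6), np.float64(15.4)) tool [-519.6  -15.1]
20 left 25.5 right -25.5 mid 0.0
35 left 26.1 right -25.4 mid 0.4
50 left 25.7 right -25.4 mid 0.1
65 left 25.5 right -25.4 mid 0.1
80 left 25.6 right -25.3 mid 0.2
95 left 25.6 right -25.3 mid 0.1
110 left 25.6 right -25.3 mid 0.1
125 left 25.6 right -25.3 mid 0.2
140 left 25.6 right -25.3 mid 0.2
```

Request:
servo_tool([
  {"offset":[0.003,0,0],"dr":[0,0,0]},
  {"offset":[0.008,0,0],"dr":[0,0,0]},
  {"offset":[0.014,0,0],"dr":[0,0,0]},
  {"offset":[0.02,0,0],"dr":[0,0,0]},
  {"offset":[0.026,0,0],"dr":[0,0,0]},
  {"offset":[0.032,0,0],"dr":[0,0,0]},
  {"offset":[0.038,0,0],"dr":[0,0,0]},
  {"offset":[0.044,0,0],"dr":[0,0,0]},
  {"offset":[0.05,0,0],"dr":[0,0,0]},
  {"offset":[0.056,0,0],"dr":[0,0,0]},
  {"offset":[0.062,0,0],"dr":[0,0,0]},
  {"offset":[0.068,0,0],"dr":[0,0,0]},
  {"offset":[0.074,0,0],"dr":[0,0,0]},
  {"offset":[0.08,0,0],"dr":[0,0,0]},
  {"offset":[0.086,0,0],"dr":[0,0,0]},
  {"offset":[0.092,0,0],"dr":[0,0,0]},
  {"offset":[0.097,0,0],"dr":[0,0,0]},
  {"offset":[0.101,0,0],"dr":[0,0,0]},
  {"offset":[0.103,0,0],"dr":[0,0,0]},
  {"offset":[0.104,0,0],"dr":[0,0,0]},
])

```text
time_s: 9.23
position: [0.5657, 0.2616, 0.0135]
tcp_rot: [[0.144, 0.99, 0.0], [0.99, -0.144, -0.0], [-0.0, 0.0, -1.0]]
force: [0.0, -1.3, -0.4]
opening: 0.159
grasp_force: 0.2
```

```bash
python3 - <<'E'
from h import *
look()
E
```

```text
t 9.23 tcp [0.5657 0.2616 0.0135] xdir [0.144 0.99 ] F [ 0.  -1.3 -0.4] rack (np.float64(120.6), np.float64(-0.0))
wrist ([254.0, 206.0], 0.569, 0.291, 43, 41) rack (np.float64(150.2), np.float64(1.0)) tool [29.6 -1. ]
scene ([411.0, 335.0], 0.572, 0.295, 35, 44) rack (np.float64(154.6), np.float64(-1.4)) tool [34.   1.4]
scene ([251.0, 237.0], 0.636, -0.029, 44, 39) rack (np.float64(-156.9), np.float64(-111.3)) tool [-277.4  111.4]
scene ([190.0, 162.0], 0.592, -0.333, 45, 40) rack (np.float64(-464.0), np.float64(-111.3)) tool [-584.6  111.7]
scene ([263.0, 156.0], 0.424, -0.237, 48, 37) rack (np.float64(-393.1), np.float64(68.7)) tool [-513.8  -68.3]
scene ([228.0, 144.0], 0.462, -0.347, 58, 51) rack (np.float64(-496.6), np.float64(15.3)) tool [-617.2  -14.9]
side ([339.0, 176.0], 0.423, -0.244, 37, 39) rack (np.float64(-400.2), np.float64(68.7)) tool [-520.9  -68.3]
side ([331.0, 145.0], 0.462, -0.353, 54, 49) rack (np.float64(-502.5), np.float64(14.4)) tool [-623.1  -14. ]
```

Request:
servo_tool([
  {"offset":[-0.006,0,0],"dr":[0,0,0]},
  {"offset":[-0.016,0,0],"dr":[0,0,0]},
  {"offset":[-0.025,0,-0.005],"dr":[0,0,0]},
  {"offset":[-0.028,0,-0.04],"dr":[0,0,0]},
  {"offset":[-0.028,0,-0.08],"dr":[0,0,0]},
  {"offset":[-0.028,0,-0.12],"dr":[0,0,0]},
  {"offset":[-0.028,0,-0.16],"dr":[0,0,0]},
  {"offset":[-0.307,0.14,-0.16],"dr":[0,0,-46]},
  {"offset":[-0.307,0.14,-0.16],"dr":[0,0,-46]},
  {"offset":[-0.307,0.14,-0.16],"dr":[0,0,-46]},
  {"offset":[-0.307,0.14,-0.16],"dr":[0,0,-46]},
  {"offset":[-0.307,0.14,-0.16],"dr":[0,0,-46]},
  {"offset":[-0.307,0.14,-0.16],"dr":[0,0,-46]},
  {"offset":[-0.307,0.14,-0.16],"dr":[0,0,-46]},
  {"offset":[-0.307,0.14,-0.16],"dr":[0,0,-46]},
  {"offset":[-0.307,0.14,-0.16],"dr":[0,0,-46]},
  {"offset":[-0.307,0.14,-0.16],"dr":[0,0,-46]},
  {"offset":[-0.307,0.14,-0.16],"dr":[0,0,-46]},
])

```text
time_s: 10.88
position: [0.6586, -0.063, 0.1733]
tcp_rot: [[-0.61, 0.792, -0.002], [0.792, 0.61, 0.001], [0.002, -0.001, -1.0]]
force: [-0.1, 0.8, -0.3]
opening: 0.159
grasp_force: 0.0
```

```bash
python3 - <<'E'
from h import *
look()
d=cap('wrist'); w=d['color']; s=cap('side'); c=cap('scene')
hs=[c['color'][180:290,140:230],s['color'][120:210,150:240]]
im=np.zeros((384,800,3),np.uint8); im[:,:512]=w
im[:192,512:]=cv2.resize(hs[0],(288,192)) ; im[192:,512:]=cv2.resize(hs[1],(288,192))
cv2.imwrite('pics/w5.png',im[:,:,::-1])
E
```

```text
t 10.88 tcp [ 0.6586 -0.063   0.1733] xdir [-0.61   0.792] F [-0.1  0.8 -0.3] rack (np.float64(-187.3), np.float64(-138.5))
wrist ([68.0, 323.0], 0.593, -0.335, 45, 41) rack (np.float64(-465.9), np.float64(-112.6)) tool [-175.5 -217.9]
wrist ([256.0, 139.0], 0.635, -0.03, 40, 40) rack (np.float64(-158.0), np.float64(-110.4)) tool [40.6  1.5]
scene ([410.0, 333.0], 0.57, 0.291, 46, 40) rack (np.float64(150.4), np.float64(-0.0)) tool [334.5 145.8]
scene ([251.0, 237.0], 0.636, -0.029, 44, 39) rack (np.float64(-156.9), np.float64(-111.3)) tool [40.7  2.9]
scene ([264.0, 156.0], 0.424, -0.237, 48, 37) rack (np.float64(-393.1), np.float64(68.7)) tool [   5.3 -292. ]
side ([214.0, 220.0], 0.634, -0.031, 40, 34) rack (np.float64(-159.1), np.float64(-109.6)) tool [40.4  0.1]
side ([339.0, 176.0], 0.423, -0.242, 39, 35) rack (np.float64(-398.2), np.float64(69.0)) tool [   1.9 -295.8]
side ([234.0, 157.0], 0.666, -0.233, 51, 50) rack (np.float64(-354.5), np.float64(-170.2)) tool [-139.2  -97.8]
side ([331.0, 145.0], 0.461, -0.353, 50, 51) rack (np.float64(-502.6), np.float64(15.4)) tool [-109.2 -333.5]
side ([277.0, 138.0], 0.593, -0.338, 37, 39) rack (np.float64(-468.9), np.float64(-113.0)) tool [-177.8 -219.7]
```

View pics/w5.png

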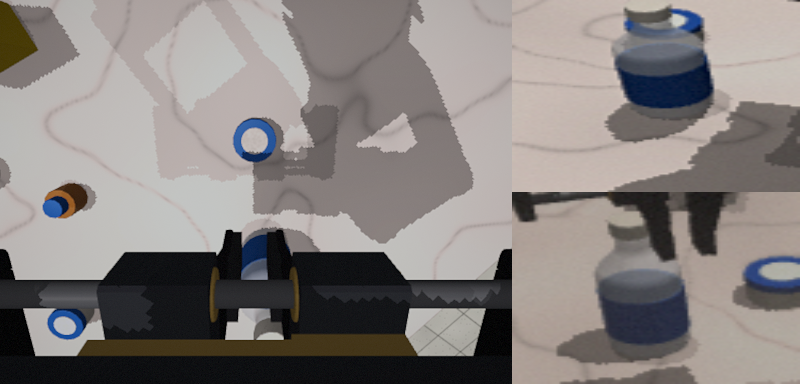

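The wrist view shows pot B at (254,139) and the water bottle directly behind the fingers, with its base edge near (262,232). The crops put the bottle's base at scene (189,247) and side (192,197).

```bash
python3 - <<'E'
from h import *
for n,p in(('wrist',(258,232)),('scene',(189,247)),('side',(192,197))):
    d=cap(n);c=-np.array(d['R']).T@d['t'];q=ray(d,p,0);v=(q-c)[:2];v/=np.linalg.norm(v)
    print(n,q[:2].round(3),'centre',(q[:2]+.028*v).round(3),'s along push',((q[:2]+.028*v)@[-.61,.792]).round(4))
print(np.array([.6586,-.063])@[-.61,.792],np.array([.635,-.03])@[-.61,.792])
E
```

```text
wrist [ 0.706 -0.114] centre [ 0.724 -0.136] s along push -0.5491
scene [ 0.739 -0.106] centre [ 0.727 -0.131] s along push -0.5469
side [ 0.716 -0.103] centre [ 0.73  -0.128] s along push -0.5463
-0.451642 -0.41111
```

Request:
servo_tool([
  {"offset":[0.001,0.001,0.04],"dr":[0,0,0]},
  {"offset":[0.002,0.0015,0.08],"dr":[0,0,0]},
  {"offset":[0.003,0.0015,0.115],"dr":[0,0,0]},
  {"offset":[0.003,0.0015,0.14],"dr":[0,0,0]},
  {"offset":[0.003,0.0015,0.153],"dr":[0,0,0]},
  {"offset":[0.003,0.0015,0.159],"dr":[0,0,0]},
  {"offset":[0.003,0.0015,0.16],"dr":[0,0,0]},
  {"offset":[0.006,0.0015,0.16],"dr":[0,0,0]},
  {"offset":[0.009,0.0015,0.16],"dr":[0,0,0]},
  {"offset":[0.012,0.0015,0.16],"dr":[0,0,0]},
  {"offset":[0.015,0.0015,0.16],"dr":[0,0,0]},
  {"offset":[0.019,0.0015,0.16],"dr":[0,0,0]},
  {"offset":[0.024,0.0015,0.16],"dr":[0,0,0]},
  {"offset":[0.03,0.0015,0.16],"dr":[0,0,0]},
  {"offset":[0.036,0.0015,0.16],"dr":[0,0,0]},
  {"offset":[0.042,0.0015,0.16],"dr":[0,0,0]},
  {"offset":[0.048,0.0015,0.16],"dr":[0,0,0]},
  {"offset":[0.053,0.0015,0.16],"dr":[0,0,0]},
  {"offset":[0.057,0.0015,0.16],"dr":[0,0,0]},
  {"offset":[0.058,0.0015,0.16],"dr":[0,0,0]},
])

```text
time_s: 13.0
position: [0.6248, -0.0152, 0.0134]
tcp_rot: [[-0.612, 0.791, -0.001], [0.791, 0.612, 0.0], [0.001, -0.001, -1.0]]
force: [-0.2, 0.2, 0.7]
opening: 0.161
grasp_force: 0.3
```

```bash
cat >> h.py <<'E'
def plan(pot,xd,R=90,step=5.,end=0.,d=29.5):
    "pot in rack mm, tool x heading; straight then arc to lane heading; rows in start tool frame (mm, deg)"
    ux=np.array(xd)/np.hypot(*xd); th=np.arctan2(U[0]*ux[1]-U[1]*ux[0],U@ux) # left positive
    lat=-pot[1]; sg=np.sign(th); a=abs(th)
    L=(abs(lat)-R*(1-np.cos(a)))/np.sin(a); print('th',np.degrees(th).round(1),'straight',L.round(1),'end x',(pot[0]+L*np.cos(a)+R*np.sin(a)).round(1))
    tot=L+R*a
    for s in np.arange(step,tot+step,step):
        s=min(s,tot); p=max(s-L,0)/R; f=min(s,L)+R*np.sin(p); r=sg*R*(1-np.cos(p))  # r: rightwards
        f+=d*(1-np.cos(p)); r-=sg*d*np.sin(p)
        print(round(s),'x %.1f y %.1f dr %.1f'%(f,r,sg*np.degrees(p)))
E
python3 - <<'E'
from h import *
look()
s=bot.read_state();x=np.array(s['tcp_rot'])[:2,0];pot=np.array(s['position'])[:2]+.0295*x
print(rel(pot));plan(rel(pot),x)
E
```

```text
t 13.0 tcp [ 0.6248 -0.0152  0.0134] xdir [-0.612  0.791] F [-0.2  0.2  0.7] rack (np.float64(-144.8), np.float64(-98.2))
wrist ([254.0, 206.0], 0.606, 0.008, 42, 43) rack (np.float64(-124.6), np.float64(-76.3)) tool [29.8 -0.7]
scene ([410.0, 333.0], 0.57, 0.291, 46, 40) rack (np.float64(150.4), np.float64(-0.0)) tool [275.7 144. ]
scene ([190.0, 162.0], 0.592, -0.333, 45, 40) rack (np.float64(-464.0), np.float64(-111.3)) tool [-231.3 -220.4]
scene ([228.0, 144.0], 0.462, -0.347, 58, 51) rack (np.float64(-496.6), np.float64(15.3)) tool [-162.9 -331.8]
side ([220.0, 237.0], 0.605, 0.009, 38, 43) rack (np.float64(-123.7), np.float64(-75.1)) tool [31.2 -0.9]
side ([339.0, 176.0], 0.423, -0.242, 39, 35) rack (np.float64(-398.2), np.float64(69.0)) tool [ -56.  -298.4]
side ([331.0, 145.0], 0.461, -0.353, 50, 51) rack (np.float64(-502.6), np.float64(15.4)) tool [-167.  -336.2]
side ([277.0, 139.0], 0.593, -0.338, 37, 39) rack (np.float64(-468.9), np.float64(-113.0)) tool [-235.9 -222.6]
(np.float64(-124.8), np.float64(-77.6))
th 45.9 straight 69.8 end x -11.6
5 x 5.0 y 0.0 dr 0.0
10 x 10.0 y 0.0 dr 0.0
15 x 15.0 y 0.0 dr 0.0
20 x 20.0 y 0.0 dr 0.0
25 x 25.0 y 0.0 dr 0.0
30 x 30.0 y 0.0 dr 0.0
35 x 35.0 y 0.0 dr 0.0
40 x 40.0 y 0.0 dr 0.0
45 x 45.0 y 0.0 dr 0.0
50 x 50.0 y 0.0 dr 0.0
55 x 55.0 y 0.0 dr 0.0
60 x 60.0 y 0.0 dr 0.0
65 x 65.0 y 0.0 dr 0.0
70 x 70.0 y -0.1 dr 0.1
75 x 75.0 y -1.5 dr 3.3
80 x 80.2 y -2.8 dr 6.5
85 x 85.3 y -3.7 dr 9.7
90 x 90.6 y -4.3 dr 12.8
95 x 95.8 y -4.6 dr 16.0
100 x 101.1 y -4.7 dr 19.2
105 x 106.3 y -4.5 dr 22.4
110 x 111.6 y -3.9 dr 25.6
115 x 116.8 y -3.1 dr 28.8
120 x 121.9 y -2.0 dr 31.9
125 x 127.0 y -0.6 dr 35.1
130 x 132.0 y 1.1 dr 38.3
135 x 136.9 y 3.0 dr 41.5
140 x 141.6 y 5.3 dr 44.7
142 x 143.5 y 6.2 dr 45.9
```

Request:
servo_tool([
  {"offset":[0.003,0,0],"dr":[0,0,0]},
  {"offset":[0.008,0,0],"dr":[0,0,0]},
  {"offset":[0.014,0,0],"dr":[0,0,0]},
  {"offset":[0.02,0,0],"dr":[0,0,0]},
  {"offset":[0.026,0,0],"dr":[0,0,0]},
  {"offset":[0.032,0,0],"dr":[0,0,0]},
  {"offset":[0.038,0,0],"dr":[0,0,0]},
  {"offset":[0.044,0,0],"dr":[0,0,0]},
  {"offset":[0.05,0,0],"dr":[0,0,0]},
  {"offset":[0.056,0,0],"dr":[0,0,0]},
  {"offset":[0.061,0,0],"dr":[0,0,0]},
  {"offset":[0.066,0,0],"dr":[0,0,0]},
  {"offset":[0.07,-0.0001,0],"dr":[0,0,0.1]},
  {"offset":[0.075,-0.0015,0],"dr":[0,0,3.3]},
  {"offset":[0.0802,-0.0028,0],"dr":[0,0,6.5]},
  {"offset":[0.0853,-0.0037,0],"dr":[0,0,9.7]},
  {"offset":[0.0906,-0.0043,0],"dr":[0,0,12.8]},
  {"offset":[0.0958,-0.0046,0],"dr":[0,0,16]},
  {"offset":[0.1,-0.0047,0],"dr":[0,0,19]},
  {"offset":[0.101,-0.0047,0],"dr":[0,0,19.2]},
])

```text
time_s: 14.82
position: [0.5594, 0.0616, 0.0135]
tcp_rot: [[-0.316, 0.949, -0.001], [0.949, 0.316, 0.0], [0.0, -0.001, -1.0]]
force: [0.2, -1.1, -0.2]
opening: 0.158
grasp_force: 0.1
```

```bash
python3 - <<'E'
from h import *
look()
s=bot.read_state();x=np.array(s['tcp_rot'])[:2,0];pot=np.array(s['position'])[:2]+.0295*x
print(rel(pot));plan(rel(pot),x,R=85)
E
```

```text
t 14.82 tcp [0.5594 0.0616 0.0135] xdir [-0.316  0.949] F [ 0.2 -1.1 -0.2] rack (np.float64(-78.2), np.float64(-22.4))
wrist ([254.0, 206.0], 0.55, 0.09, 43, 42) rack (np.float64(-51.4), np.float64(-9.1)) tool [29.9  0.1]
scene ([410.0, 333.0], 0.57, 0.291, 46, 40) rack (np.float64(150.4), np.float64(-0.0)) tool [214.2  82.7]
scene ([325.0, 252.0], 0.549, 0.093, 47, 35) rack (np.float64(-48.6), np.float64(-7.7)) tool [33.   0.1]
scene ([190.0, 162.0], 0.592, -0.333, 45, 40) rack (np.float64(-464.0), np.float64(-111.3)) tool [-384.7  -93.9]
scene ([263.0, 156.0], 0.424, -0.237, 48, 37) rack (np.float64(-393.1), np.float64(68.7)) tool [-240.5 -222.9]
scene ([228.0, 144.0], 0.462, -0.347, 58, 51) rack (np.float64(-496.6), np.float64(15.3)) tool [-356.8 -221.7]
side ([234.0, 278.0], 0.55, 0.091, 38, 44) rack (np.float64(-50.4), np.float64(-8.9)) tool [30.8  0.4]
side ([339.0, 176.0], 0.423, -0.242, 39, 35) rack (np.float64(-398.2), np.float64(69.0)) tool [-244.9 -225.4]
side ([331.0, 145.0], 0.461, -0.353, 50, 51) rack (np.float64(-502.6), np.float64(15.4)) tool [-362.2 -224.5]
side ([277.0, 139.0], 0.593, -0.336, 37, 43) rack (np.float64(-466.9), np.float64(-112.8)) tool [-387.8  -93.9]
(np.float64(-52.3), np.float64(-10.1))
th 26.8 straight 2.1 end x -12.1
5 x 5.0 y -0.9 dr 1.9
10 x 10.1 y -2.4 dr 5.3
15 x 15.3 y -3.5 dr 8.7
20 x 20.5 y -4.3 dr 12.0
25 x 25.8 y -4.8 dr 15.4
30 x 31.1 y -5.0 dr 18.8
35 x 36.4 y -4.8 dr 22.1
40 x 41.6 y -4.4 dr 25.5
42 x 43.6 y -4.2 dr 26.8
```

Request:
servo_tool([
  {"offset":[0.003,-0.0004,0],"dr":[0,0,1]},
  {"offset":[0.007,-0.0015,0],"dr":[0,0,3.2]},
  {"offset":[0.012,-0.0028,0],"dr":[0,0,6.5]},
  {"offset":[0.017,-0.0038,0],"dr":[0,0,9.8]},
  {"offset":[0.022,-0.0044,0],"dr":[0,0,13]},
  {"offset":[0.027,-0.0048,0],"dr":[0,0,16.2]},
  {"offset":[0.032,-0.005,0],"dr":[0,0,19.4]},
  {"offset":[0.037,-0.0048,0],"dr":[0,0,22.5]},
  {"offset":[0.0416,-0.0044,0],"dr":[0,0,25.5]},
  {"offset":[0.0436,-0.0042,0],"dr":[0,0,26.8]},
  {"offset":[0.0481,-0.0019,0],"dr":[0,0,26.8]},
  {"offset":[0.0525,0.0003,0],"dr":[0,0,26.8]},
  {"offset":[0.057,0.0026,0],"dr":[0,0,26.8]},
  {"offset":[0.0614,0.0048,0],"dr":[0,0,26.8]},
  {"offset":[0.0659,0.0071,0],"dr":[0,0,26.8]},
  {"offset":[0.0695,0.0089,0],"dr":[0,0,26.8]},
  {"offset":[0.0704,0.0093,0],"dr":[0,0,26.8]},
])

```text
time_s: 16.38
position: [0.5468, 0.1316, 0.0136]
tcp_rot: [[0.144, 0.99, 0.0], [0.99, -0.144, 0.0], [0.0, 0.0, -1.0]]
force: [0.5, -1.2, -0.1]
opening: 0.159
grasp_force: 0.2
```

```bash
python3 - <<'E'
from h import *
look();rackfit(cap('wrist'))
E
```

```text
t 16.38 tcp [0.5468 0.1316 0.0136] xdir [0.144 0.99 ] F [ 0.5 -1.2 -0.1] rack (np.float64(-10.7), np.float64(0.1))
wrist ([254.0, 206.0], 0.55, 0.161, 44, 42) rack (np.float64(18.8), np.float64(1.1)) tool [29.6 -1.1]
scene ([410.0, 333.0], 0.57, 0.292, 45, 40) rack (np.float64(151.4), np.float64(0.1)) tool [ 1.621e+02 -1.000e-01]
scene ([352.0, 275.0], 0.551, 0.161, 46, 40) rack (np.float64(19.0), np.float64(0.1)) tool [29.7 -0.1]
scene ([190.0, 162.0], 0.592, -0.333, 45, 40) rack (np.float64(-464.0), np.float64(-111.3)) tool [-453.3  111.5]
scene ([263.0, 156.0], 0.424, -0.237, 48, 37) rack (np.float64(-393.1), np.float64(68.7)) tool [-382.4  -68.5]
scene ([228.0, 144.0], 0.462, -0.347, 58, 51) rack (np.float64(-496.6), np.float64(15.3)) tool [-485.8  -15.1]
side ([219.0, 312.0], 0.55, 0.161, 41, 44) rack (np.float64(18.8), np.float64(1.1)) tool [29.6 -1.1]
side ([339.0, 176.0], 0.423, -0.242, 39, 35) rack (np.float64(-398.2), np.float64(69.0)) tool [-387.5  -68.8]
side ([331.0, 145.0], 0.461, -0.353, 52, 49) rack (np.float64(-502.6), np.float64(15.4)) tool [-491.9  -15.2]
-10 left 29.5 right -29.3 mid 0.1
5 left 25.9 right -25.4 mid 0.2
20 left 25.7 right -25.4 mid 0.1
35 left 25.6 right -25.4 mid 0.1
50 left 25.5 right -25.2 mid 0.1
65 left 25.6 right -25.3 mid 0.1
80 left 25.6 right -25.3 mid 0.2
95 left 25.6 right -25.3 mid 0.2
110 left 25.6 right -25.3 mid 0.2
```

Request:
servo_tool([
  {"offset":[0.003,0,0],"dr":[0,0,0]},
  {"offset":[0.008,0,0],"dr":[0,0,0]},
  {"offset":[0.014,0,0],"dr":[0,0,0]},
  {"offset":[0.02,0,0],"dr":[0,0,0]},
  {"offset":[0.026,0,0],"dr":[0,0,0]},
  {"offset":[0.032,0,0],"dr":[0,0,0]},
  {"offset":[0.038,0,0],"dr":[0,0,0]},
  {"offset":[0.044,0,0],"dr":[0,0,0]},
  {"offset":[0.05,0,0],"dr":[0,0,0]},
  {"offset":[0.056,0,0],"dr":[0,0,0]},
  {"offset":[0.062,0,0],"dr":[0,0,0]},
  {"offset":[0.068,0,0],"dr":[0,0,0]},
  {"offset":[0.074,0,0],"dr":[0,0,0]},
  {"offset":[0.079,0,0],"dr":[0,0,0]},
  {"offset":[0.083,0,0],"dr":[0,0,0]},
  {"offset":[0.085,0,0],"dr":[0,0,0]},
  {"offset":[0.085,0,0],"dr":[0,0,0]},
  {"offset":[0.075,0,0],"dr":[0,0,0]},
  {"offset":[0.06,0,0],"dr":[0,0,0]},
  {"offset":[0.06,0,-0.005],"dr":[0,0,0]},
])

```text
time_s: 18.25
position: [0.5535, 0.187, 0.0177]
tcp_rot: [[0.147, 0.989, -0.004], [0.989, -0.147, -0.001], [-0.002, -0.004, -1.0]]
force: [-0.9, 0.3, -0.7]
opening: 0.156
grasp_force: 0.0
```

```bash
python3 - <<'E'
from h import *
look()
d=cap('scene')
for c in blobs(d,(5,140,50),(18,255,230),20):
    if c[:,1].min()>150: print('amber',c.min(0),c.max(0))
d=cap('side')
for c in blobs(d,(3,100,30),(20,255,255),20):
    if c[:,1].min()>150: print('amber',c.min(0),c.max(0),[ray(d,((c[:,0].min()+c[:,0].max())/2,c[:,1].max()),0)])
E
```

```text
t 18.25 tcp [0.5535 0.187  0.0177] xdir [0.147 0.989] F [-0.9  0.3 -0.7] rack (np.float64(45.1), np.float64(1.4))
wrist ([256.0, 146.0], 0.562, 0.245, 42, 42) rack (np.float64(103.7), np.float64(1.3)) tool [58.6 -0.1]
wrist ([256.0, 40.0], 0.569, 0.289, 36, 42) rack (np.float64(148.2), np.float64(0.7)) tool [103.2   0.4]
scene ([190.0, 162.0], 0.592, -0.333, 45, 40) rack (np.float64(-464.0), np.float64(-111.3)) tool [-508.7  114.4]
scene ([263.0, 156.0], 0.424, -0.237, 48, 37) rack (np.float64(-393.1), np.float64(68.7)) tool [-438.4  -65.9]
scene ([228.0, 144.0], 0.462, -0.347, 58, 51) rack (np.float64(-496.6), np.float64(15.3)) tool [-541.7  -12.2]
side ([339.0, 176.0], 0.423, -0.242, 39, 35) rack (np.float64(-398.2), np.float64(69.0)) tool [-443.5  -66.2]
side ([331.0, 145.0], 0.462, -0.353, 54, 49) rack (np.float64(-502.5), np.float64(14.4)) tool [-547.6  -11.3]
amber [239 173] [249 186]
amber [173 295] [224 330] [array([0.57642411, 0.18711783, 0.        ])]
amber [328 209] [349 238] [array([ 0.39495173, -0.08273579,  0.        ])]
amber [287 175] [301 190] [array([ 0.512366  , -0.19447679,  0.        ])]
```

Request:
servo_tool([
  {"offset":[0,0,-0.035],"dr":[0,0,0]},
  {"offset":[0,0,-0.075],"dr":[0,0,0]},
  {"offset":[0,0,-0.115],"dr":[0,0,0]},
  {"offset":[0,0,-0.155],"dr":[0,0,0]},
  {"offset":[-0.554,0.123,-0.155],"dr":[0,0,-15.4]},
  {"offset":[-0.554,0.123,-0.155],"dr":[0,0,-15.4]},
  {"offset":[-0.554,0.123,-0.155],"dr":[0,0,-15.4]},
  {"offset":[-0.554,0.123,-0.155],"dr":[0,0,-15.4]},
  {"offset":[-0.554,0.123,-0.155],"dr":[0,0,-15.4]},
  {"offset":[-0.554,0.123,-0.155],"dr":[0,0,-15.4]},
  {"offset":[-0.554,0.123,-0.155],"dr":[0,0,-15.4]},
  {"offset":[-0.554,0.123,-0.155],"dr":[0,0,-15.4]},
  {"offset":[-0.554,0.123,-0.155],"dr":[0,0,-15.4]},
  {"offset":[-0.554,0.123,-0.155],"dr":[0,0,-15.4]},
  {"offset":[-0.554,0.123,-0.155],"dr":[0,0,-15.4]},
  {"offset":[-0.554,0.123,-0.155],"dr":[0,0,-15.4]},
  {"offset":[-0.554,0.123,-0.155],"dr":[0,0,-15.4]},
  {"offset":[-0.554,0.123,-0.155],"dr":[0,0,-15.4]},
  {"offset":[-0.554,0.123,-0.155],"dr":[0,0,-15.4]},
  {"offset":[-0.554,0.123,-0.155],"dr":[0,0,-15.4]},
])

```text
time_s: 20.17
position: [0.5964, -0.3777, 0.1729]
tcp_rot: [[-0.12, 0.993, -0.0], [0.993, 0.12, 0.0], [0.0, 0.0, -1.0]]
force: [-0.1, -0.4, -1.0]
opening: 0.158
grasp_force: 0.0
```

```bash
python3 - <<'E'
from h import *
look()
d=cap('wrist');
w=cap('scene');cv2.imwrite('pics/w6.png',np.hstack([d['color'],w['color'][100:484,90:378]])[:,:,::-1] if 0 else np.hstack([d['color'],cv2.resize(w['color'][100:290,90:378],(288,190)).repeat(1,0) if 0 else cv2.copyMakeBorder(w['color'][90:280,90:378],0,194,0,0,cv2.BORDER_CONSTANT)])[:,:,::-1])
print(ray(cap('side'),(209,124),0),ray(cap('side'),(232,107),0))
E
```

```text
t 20.17 tcp [ 0.5964 -0.3777  0.1729] xdir [-0.12   0.993] F [-0.1 -0.4 -1. ] rack (np.float64(-507.6), np.float64(-122.1))
wrist ([256.0, 135.0], 0.592, -0.334, 40, 41) rack (np.float64(-465.0), np.float64(-111.5)) tool [43.9  0.9]
wrist ([118.0, 132.0], 0.461, -0.348, 58, 55) rack (np.float64(-497.7), np.float64(16.2)) tool [  45.8 -130.9]
wrist ([353.0, 26.0], 0.665, -0.234, 56, 47) rack (np.float64(-355.6), np.float64(-169.4)) tool [134.4  85.4]
scene ([190.0, 163.0], 0.594, -0.332, 43, 36) rack (np.float64(-462.8), np.float64(-113.2)) tool [45.6  3.1]
scene ([264.0, 156.0], 0.424, -0.237, 48, 37) rack (np.float64(-393.1), np.float64(68.7)) tool [ 160.4 -154.2]
scene ([228.0, 144.0], 0.462, -0.347, 58, 51) rack (np.float64(-496.6), np.float64(15.3)) tool [  46.6 -129.8]
side ([339.0, 176.0], 0.423, -0.242, 39, 35) rack (np.float64(-398.2), np.float64(69.0)) tool [ 155.6 -155.8]
side ([234.0, 157.0], 0.667, -0.235, 51, 54) rack (np.float64(-356.3), np.float64(-171.5)) tool [133.1  87.2]
side ([331.0, 145.0], 0.461, -0.353, 50, 51) rack (np.float64(-502.6), np.float64(15.4)) tool [  40.8 -131.5]
[ 0.79133532 -0.38283547  0.        ] [ 0.76328037 -0.48446131  0.        ]
```

View pics/w6.png

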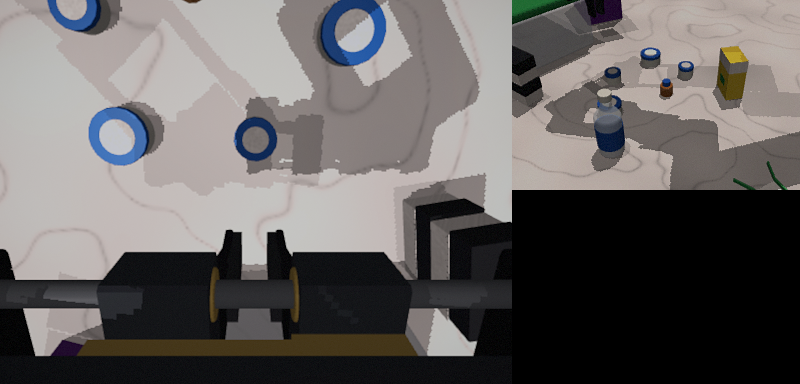

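The wrist view shows pot C at (256,137) and wide pots at (118,135) and (353,30). A dark box stands at right (403 and beyond), clear of the gripper body. I'm descending and starting the push.

Request:
servo_tool([
  {"offset":[0.002,0.001,0.04],"dr":[0,0,0]},
  {"offset":[0.004,0.0015,0.08],"dr":[0,0,0]},
  {"offset":[0.005,0.0015,0.115],"dr":[0,0,0]},
  {"offset":[0.005,0.0015,0.14],"dr":[0,0,0]},
  {"offset":[0.005,0.0015,0.153],"dr":[0,0,0]},
  {"offset":[0.005,0.0015,0.1585],"dr":[0,0,0]},
  {"offset":[0.006,0.0015,0.1595],"dr":[0,0,0]},
  {"offset":[0.009,0.0015,0.1595],"dr":[0,0,0]},
  {"offset":[0.012,0.0015,0.1595],"dr":[0,0,0]},
  {"offset":[0.015,0.0015,0.1595],"dr":[0,0,0]},
  {"offset":[0.018,0.0015,0.1595],"dr":[0,0,0]},
  {"offset":[0.021,0.0015,0.1595],"dr":[0,0,0]},
  {"offset":[0.025,0.0015,0.1595],"dr":[0,0,0]},
  {"offset":[0.03,0.0015,0.1595],"dr":[0,0,0]},
  {"offset":[0.036,0.0015,0.1595],"dr":[0,0,0]},
  {"offset":[0.042,0.0015,0.1595],"dr":[0,0,0]},
  {"offset":[0.048,0.0015,0.1595],"dr":[0,0,0]},
  {"offset":[0.053,0.0015,0.1595],"dr":[0,0,0]},
  {"offset":[0.057,0.0015,0.1595],"dr":[0,0,0]},
  {"offset":[0.058,0.0015,0.1595],"dr":[0,0,0]},
])

```text
time_s: 22.18
position: [0.591, -0.3169, 0.0139]
tcp_rot: [[-0.124, 0.992, -0.001], [0.992, 0.124, 0.001], [0.001, -0.001, -1.0]]
force: [-0.3, -0.1, 0.7]
opening: 0.159
grasp_force: 0.2
```

```bash
python3 - <<'E'
from h import *
look()
s=bot.read_state();x=np.array(s['tcp_rot'])[:2,0];pot=np.array(s['position'])[:2]+.0295*x
print(pot,rel(pot));plan(rel(pot),x,R=100,step=100)
E
```

```text
t 22.18 tcp [ 0.591  -0.3169  0.0139] xdir [-0.124  0.992] F [-0.3 -0.1  0.7] rack (np.float64(-448.2), np.float64(-108.0))
wrist ([254.0, 205.0], 0.586, -0.287, 42, 43) rack (np.float64(-419.4), np.float64(-98.8)) tool [30.3 -1.3]
wrist ([442.0, 105.0], 0.665, -0.23, 59, 56) rack (np.float64(-351.6), np.float64(-168.8)) tool [77.  84.2]
scene ([202.0, 170.0], 0.587, -0.287, 48, 40) rack (np.float64(-419.2), np.float64(-99.8)) tool [30.1 -0.3]
scene ([264.0, 156.0], 0.424, -0.237, 48, 37) rack (np.float64(-393.1), np.float64(68.7)) tool [ 100.  -155.8]
scene ([228.0, 144.0], 0.462, -0.347, 58, 51) rack (np.float64(-496.6), np.float64(15.3)) tool [ -13.9 -131.7]
side ([339.0, 176.0], 0.423, -0.242, 39, 35) rack (np.float64(-398.2), np.float64(69.0)) tool [  95.2 -157.4]
side ([234.0, 158.0], 0.666, -0.233, 53, 51) rack (np.float64(-354.5), np.float64(-170.2)) tool [73.9 84.8]
side ([331.0, 145.0], 0.461, -0.353, 52, 49) rack (np.float64(-502.6), np.float64(15.4)) tool [ -19.7 -133.5]
[ 0.58750627 -0.28853242] (np.float64(-420.7), np.float64(-100.5))
th 15.3 straight 366.3 end x -41.0
100 x 100.0 y 0.0 dr 0.0
200 x 200.0 y 0.0 dr 0.0
300 x 300.0 y 0.0 dr 0.0
393 x 393.8 y -4.2 dr 15.3
```

Request:
servo_tool([
  {"offset":[0.003,0,0],"dr":[0,0,0]},
  {"offset":[0.008,0,0],"dr":[0,0,0]},
  {"offset":[0.014,0,0],"dr":[0,0,0]},
  {"offset":[0.021,0,0],"dr":[0,0,0]},
  {"offset":[0.028,0,0],"dr":[0,0,0]},
  {"offset":[0.035,0,0],"dr":[0,0,0]},
  {"offset":[0.042,0,0],"dr":[0,0,0]},
  {"offset":[0.049,0,0],"dr":[0,0,0]},
  {"offset":[0.056,0,0],"dr":[0,0,0]},
  {"offset":[0.063,0,0],"dr":[0,0,0]},
  {"offset":[0.07,0,0],"dr":[0,0,0]},
  {"offset":[0.077,0,0],"dr":[0,0,0]},
  {"offset":[0.084,0,0],"dr":[0,0,0]},
  {"offset":[0.091,0,0],"dr":[0,0,0]},
  {"offset":[0.098,0,0],"dr":[0,0,0]},
  {"offset":[0.105,0,0],"dr":[0,0,0]},
  {"offset":[0.112,0,0],"dr":[0,0,0]},
  {"offset":[0.118,0,0],"dr":[0,0,0]},
  {"offset":[0.123,0,0],"dr":[0,0,0]},
  {"offset":[0.125,0,0],"dr":[0,0,0]},
])

```text
time_s: 24.0
position: [0.5755, -0.193, 0.014]
tcp_rot: [[-0.124, 0.992, -0.0], [0.992, 0.124, 0.0], [0.0, -0.0, -1.0]]
force: [0.9, 0.3, 0.0]
opening: 0.16
grasp_force: 0.1
```

```bash
python3 - <<'E'
from h import *
look()
E
```

```text
t 24.0 tcp [ 0.5755 -0.193   0.014 ] xdir [-0.124  0.992] F [0.9 0.3 0. ] rack (np.float64(-327.9), np.float64(-75.0))
wrist ([254.0, 205.0], 0.571, -0.164, 41, 44) rack (np.float64(-299.8), np.float64(-66.3)) tool [29.4 -0.9]
scene ([237.0, 192.0], 0.573, -0.162, 44, 40) rack (np.float64(-297.5), np.float64(-68.0)) tool [31.1  1.3]
scene ([265.0, 157.0], 0.424, -0.232, 48, 33) rack (np.float64(-388.2), np.float64(69.4)) tool [ -19.9 -155.2]
side ([339.0, 176.0], 0.423, -0.244, 37, 40) rack (np.float64(-400.2), np.float64(68.7)) tool [ -31.7 -157.7]
side ([234.0, 162.0], 0.66, -0.217, 50, 33) rack (np.float64(-339.5), np.float64(-162.0)) tool [-34.2  80.8]
side ([331.0, 145.0], 0.461, -0.353, 52, 49) rack (np.float64(-502.6), np.float64(15.4)) tool [-144.5 -133.5]
```

Request:
servo_tool([
  {"offset":[0.003,0,0],"dr":[0,0,0]},
  {"offset":[0.008,0,0],"dr":[0,0,0]},
  {"offset":[0.014,0,0],"dr":[0,0,0]},
  {"offset":[0.021,0,0],"dr":[0,0,0]},
  {"offset":[0.028,0,0],"dr":[0,0,0]},
  {"offset":[0.035,0,0],"dr":[0,0,0]},
  {"offset":[0.042,0,0],"dr":[0,0,0]},
  {"offset":[0.049,0,0],"dr":[0,0,0]},
  {"offset":[0.056,0,0],"dr":[0,0,0]},
  {"offset":[0.063,0,0],"dr":[0,0,0]},
  {"offset":[0.07,0,0],"dr":[0,0,0]},
  {"offset":[0.077,0,0],"dr":[0,0,0]},
  {"offset":[0.084,0,0],"dr":[0,0,0]},
  {"offset":[0.091,0,0],"dr":[0,0,0]},
  {"offset":[0.098,0,0],"dr":[0,0,0]},
  {"offset":[0.105,0,0],"dr":[0,0,0]},
  {"offset":[0.112,0,0],"dr":[0,0,0]},
  {"offset":[0.119,0,0],"dr":[0,0,0]},
  {"offset":[0.125,0,0],"dr":[0,0,0]},
  {"offset":[0.13,0,0],"dr":[0,0,0]},
])

```text
time_s: 25.82
position: [0.5596, -0.0642, 0.014]
tcp_rot: [[-0.124, 0.992, -0.0], [0.992, 0.124, 0.0], [0.0, -0.0, -1.0]]
force: [0.7, -0.7, 1.0]
opening: 0.161
grasp_force: 0.3
```

Request:
servo_tool([
  {"offset":[0.006,0,0],"dr":[0,0,0]},
  {"offset":[0.012,0,0],"dr":[0,0,0]},
  {"offset":[0.018,0,0],"dr":[0,0,0]},
  {"offset":[0.024,0,0],"dr":[0,0,0]},
  {"offset":[0.03,0,0],"dr":[0,0,0]},
  {"offset":[0.036,0,0],"dr":[0,0,0]},
  {"offset":[0.042,0,0],"dr":[0,0,0]},
  {"offset":[0.048,0,0],"dr":[0,0,0]},
  {"offset":[0.054,0,0],"dr":[0,0,0]},
  {"offset":[0.06,0,0],"dr":[0,0,0]},
  {"offset":[0.065,0,0],"dr":[0,0,0]},
  {"offset":[0.069,0,0],"dr":[0,0,0]},
  {"offset":[0.07,0,0],"dr":[0,0,0]},
])

```text
time_s: 26.9
position: [0.5509, 0.0052, 0.014]
tcp_rot: [[-0.124, 0.992, -0.0], [0.992, 0.124, 0.0], [0.0, -0.0, -1.0]]
force: [0.6, -0.8, 0.8]
opening: 0.16
grasp_force: 0.3
```

```bash
python3 - <<'E'
from h import *
look()
s=bot.read_state();x=np.array(s['tcp_rot'])[:2,0];pot=np.array(s['position'])[:2]+.0295*x
print(pot,rel(pot));plan(rel(pot),x,R=100,step=5)
E
```

```text
t 26.9 tcp [0.5509 0.0052 0.014 ] xdir [-0.124  0.992] F [ 0.6 -0.8  0.8] rack (np.float64(-135.2), np.float64(-22.1))
wrist ([254.0, 205.0], 0.546, 0.035, 41, 43) rack (np.float64(-106.4), np.float64(-13.0)) tool [30.2 -1.2]
scene ([305.0, 235.0], 0.548, 0.035, 46, 39) rack (np.float64(-106.2), np.float64(-15.0)) tool [29.9  0.8]
scene ([264.0, 156.0], 0.424, -0.237, 48, 37) rack (np.float64(-393.1), np.float64(68.7)) tool [-224.6 -156. ]
scene ([228.0, 144.0], 0.462, -0.347, 58, 51) rack (np.float64(-496.6), np.float64(15.3)) tool [-338.5 -131.9]
side ([246.0, 255.0], 0.546, 0.036, 36, 44) rack (np.float64(-105.5), np.float64(-12.9)) tool [31.1 -1.1]
side ([339.0, 176.0], 0.423, -0.242, 39, 35) rack (np.float64(-398.2), np.float64(69.0)) tool [-229.4 -157.6]
side ([331.0, 145.0], 0.461, -0.353, 52, 49) rack (np.float64(-502.6), np.float64(15.4)) tool [-344.3 -133.7]
[0.54741862 0.03384471] (np.float64(-107.4), np.float64(-14.6))
th 15.3 straight 41.7 end x -40.7
5 x 5.0 y 0.0 dr 0.0
10 x 10.0 y 0.0 dr 0.0
15 x 15.0 y 0.0 dr 0.0
20 x 20.0 y 0.0 dr 0.0
25 x 25.0 y 0.0 dr 0.0
30 x 30.0 y 0.0 dr 0.0
35 x 35.0 y 0.0 dr 0.0
40 x 40.0 y 0.0 dr 0.0
45 x 45.0 y -0.9 dr 1.9
50 x 50.1 y -2.1 dr 4.8
55 x 55.2 y -3.0 dr 7.6
60 x 60.4 y -3.7 dr 10.5
65 x 65.6 y -4.1 dr 13.3
68 x 69.2 y -4.2 dr 15.3
```

Request:
servo_tool([
  {"offset":[0.003,0,0],"dr":[0,0,0]},
  {"offset":[0.008,0,0],"dr":[0,0,0]},
  {"offset":[0.014,0,0],"dr":[0,0,0]},
  {"offset":[0.02,0,0],"dr":[0,0,0]},
  {"offset":[0.026,0,0],"dr":[0,0,0]},
  {"offset":[0.032,0,0],"dr":[0,0,0]},
  {"offset":[0.037,0,0],"dr":[0,0,0]},
  {"offset":[0.0415,0,0],"dr":[0,0,0]},
  {"offset":[0.045,-0.0009,0],"dr":[0,0,1.9]},
  {"offset":[0.05,-0.0021,0],"dr":[0,0,4.8]},
  {"offset":[0.055,-0.003,0],"dr":[0,0,7.6]},
  {"offset":[0.0604,-0.0037,0],"dr":[0,0,10.5]},
  {"offset":[0.0656,-0.0041,0],"dr":[0,0,13.3]},
  {"offset":[0.0692,-0.0042,0],"dr":[0,0,15.3]},
  {"offset":[0.074,-0.0029,0],"dr":[0,0,15.3]},
  {"offset":[0.0788,-0.0016,0],"dr":[0,0,15.3]},
  {"offset":[0.0837,-0.0002,0],"dr":[0,0,15.3]},
  {"offset":[0.088,0.001,0],"dr":[0,0,15.3]},
  {"offset":[0.092,0.002,0],"dr":[0,0,15.3]},
  {"offset":[0.0933,0.0024,0],"dr":[0,0,15.3]},
])

```text
time_s: 28.72
position: [0.5421, 0.098, 0.014]
tcp_rot: [[0.142, 0.99, 0.0], [0.99, -0.142, 0.0], [0.0, 0.0, -1.0]]
force: [0.8, -0.6, 0.1]
opening: 0.162
grasp_force: 0.1
```

```bash
python3 - <<'E'
from h import *
look();rackfit(cap('wrist'))
E
```

```text
t 28.72 tcp [0.5421 0.098  0.014 ] xdir [0.142 0.99 ] F [ 0.8 -0.6  0.1] rack (np.float64(-44.6), np.float64(-0.2))
wrist ([254.0, 205.0], 0.545, 0.128, 43, 42) rack (np.float64(-14.5), np.float64(1.3)) tool [30.1 -1.4]
scene ([410.0, 333.0], 0.57, 0.292, 46, 40) rack (np.float64(151.4), np.float64(0.1)) tool [196.   0.]
scene ([388.0, 311.0], 0.564, 0.246, 45, 40) rack (np.float64(105.0), np.float64(-0.5)) tool [149.6   0.6]
scene ([340.0, 263.0], 0.547, 0.128, 46, 41) rack (np.float64(-14.3), np.float64(-0.7)) tool [30.4  0.5]
scene ([263.0, 156.0], 0.424, -0.237, 48, 37) rack (np.float64(-393.1), np.float64(68.7)) tool [-348.4  -69.3]
scene ([228.0, 144.0], 0.462, -0.347, 58, 51) rack (np.float64(-496.6), np.float64(15.3)) tool [-451.9  -16.1]
side ([229.0, 297.0], 0.546, 0.128, 38, 45) rack (np.float64(-14.4), np.float64(0.3)) tool [30.2 -0.4]
side ([339.0, 176.0], 0.423, -0.242, 39, 35) rack (np.float64(-398.2), np.float64(69.0)) tool [-353.5  -69.6]
side ([331.0, 145.0], 0.461, -0.353, 50, 51) rack (np.float64(-502.6), np.float64(15.4)) tool [-458.   -16.2]
-40 left 42.2 right -41.9 mid 0.2
-25 left 36.1 right -35.6 mid 0.2
-10 left 29.3 right -29.0 mid 0.1
5 left 25.7 right -25.4 mid 0.2
20 left 25.7 right -25.3 mid 0.2
35 left 25.6 right -25.3 mid 0.1
50 left 25.6 right -25.3 mid 0.2
65 left 25.6 right -25.3 mid 0.2
80 left 25.7 right -25.4 mid 0.2
```

Request:
servo_tool([
  {"offset":[0.003,0,0],"dr":[0,0,0]},
  {"offset":[0.008,0,0],"dr":[0,0,0]},
  {"offset":[0.013,0,0],"dr":[0,0,0]},
  {"offset":[0.018,0,0],"dr":[0,0,0]},
  {"offset":[0.024,0,0],"dr":[0,0,0]},
  {"offset":[0.03,0,0],"dr":[0,0,0]},
  {"offset":[0.036,0,0],"dr":[0,0,0]},
  {"offset":[0.042,0,0],"dr":[0,0,0]},
  {"offset":[0.048,0,0],"dr":[0,0,0]},
  {"offset":[0.054,0,0],"dr":[0,0,0]},
  {"offset":[0.06,0,0],"dr":[0,0,0]},
  {"offset":[0.066,0,0],"dr":[0,0,0]},
  {"offset":[0.07,0,0],"dr":[0,0,0]},
  {"offset":[0.072,0,0],"dr":[0,0,0]},
  {"offset":[0.072,0,0],"dr":[0,0,0]},
  {"offset":[0.065,0,0],"dr":[0,0,0]},
  {"offset":[0.052,0,0],"dr":[0,0,0]},
  {"offset":[0.045,0,-0.005],"dr":[0,0,0]},
  {"offset":[0.045,0,-0.04],"dr":[0,0,0]},
  {"offset":[0.045,0,-0.08],"dr":[0,0,0]},
])

```text
time_s: 30.58
position: [0.5457, 0.1397, 0.0924]
tcp_rot: [[0.145, 0.989, -0.008], [0.989, -0.145, -0.001], [-0.002, -0.008, -1.0]]
force: [0.8, 0.3, -0.6]
opening: 0.159
grasp_force: 0.0
```

Request:
servo_tool([
  {"offset":[0,0,-0.04],"dr":[0,0,0]},
  {"offset":[-0.01,0,-0.08],"dr":[0,0,0]},
  {"offset":[-0.03,0,-0.1],"dr":[0,0,0]},
  {"offset":[-0.05,0,-0.1],"dr":[0,0,0]},
  {"offset":[-0.05,0,-0.1],"dr":[0,0,0]},
  {"offset":[-0.05,0,-0.1],"dr":[0,0,0]},
  {"offset":[-0.05,0,-0.1],"dr":[0,0,0]},
])

```text
time_s: 31.17
position: [0.5406, 0.092, 0.1937]
tcp_rot: [[0.144, 0.99, -0.001], [0.99, -0.144, 0.001], [0.0, -0.001, -1.0]]
force: [-0.8, 0.3, 0.1]
opening: 0.165
grasp_force: 0.0
```

```bash
python3 - <<'E'
from h import *
look()
cv2.imwrite('pics/final.png',cv2.resize(cap('scene')['color'],(800,600))[:,:,::-1])
E
```

```text
t 31.17 tcp [0.5406 0.092  0.1937] xdir [0.144 0.99 ] F [-0.8  0.3  0.1] rack (np.float64(-50.8), np.float64(0.5))
wrist ([255.0, 64.0], 0.555, 0.2, 40, 40) rack (np.float64(58.2), np.float64(1.8)) tool [109.   -1.4]
scene ([263.0, 156.0], 0.424, -0.237, 48, 37) rack (np.float64(-393.1), np.float64(68.7)) tool [-342.4  -67.9]
scene ([228.0, 144.0], 0.462, -0.347, 58, 51) rack (np.float64(-496.6), np.float64(15.3)) tool [-445.7  -14.4]
side ([339.0, 176.0], 0.423, -0.242, 39, 35) rack (np.float64(-398.2), np.float64(69.0)) tool [-347.4  -68.2]
side ([331.0, 145.0], 0.461, -0.353, 52, 49) rack (np.float64(-502.6), np.float64(15.4)) tool [-451.8  -14.5]
```

View pics/final.png

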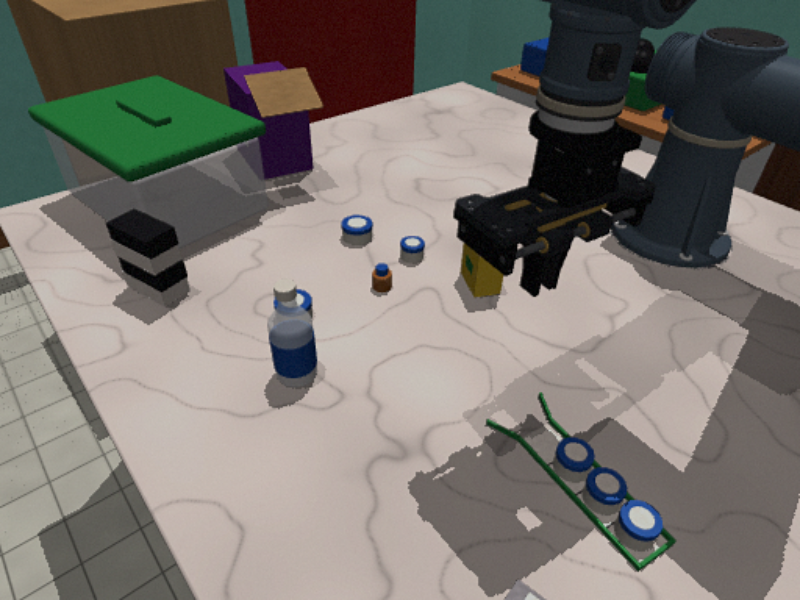

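The scene view shows three pots upright in the straight lane at (574,453), (606,486) and (640,520). The fourth small pot (412,246), both wide pots, the carton, the water bottle and the dropper all stand where they were, and the gripper is clear of everything.

```bash
python3 -c "
from rig import ticket
print(ticket.hand_in())"
```

```text
the job is handed in; nothing more can be done
None
```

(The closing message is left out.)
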